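Clip down the lid of a jewellery-findings box, corner to corner

ROBOT

A 6-joint arm with a two-finger parallel gripper is mounted at the origin on the work surface. World frame = base frame: x ahead of the robot, y to its left, z up, the work surface at z = 0. Lengths are in m, angles in rad, forces in N, time in s.
With the tool pointing down it reaches from about 0.3 to 0.775 m from the base axis. Payload 14.6 kg.
Tool frame: the origin (TCP) lies on the mounting face of the last link; the fingertips stand 173 mm ahead of it and the grasp point (between the pads) lies 155 mm ahead of it (bot.grasp_offset is the z of the grasp point in the tool frame, in m); z points along the fingers, y is the line along which they close (so a half turn about z gives the same grasp; the last joint's range is limited). The gripper opens to 85 mm and grips with 20 to 120 N. Pads are 22 mm wide; open, the fingers measure 114 mm over their backs; the gripper's body (76 mm by 85 mm) begins 54 mm behind the grasp point. The pads swing forward as they close: fully open they stand 13 mm farther back than shut.
Start: joints at [1.131, 0.3, 1.521, -0, 1.321, -0.067], TCP at [0.2, 0.512, 0.405] pointing down, gripper open.
Joint ranges: [-3.03, 3.03], [-0.79, 2.21], [0.23, 2.52], [-1.04, 4.18], [0, 3.07], [-2.55, 2.55]. Speed limits (rad/s): [2.22, 2.22, 2.57, 3.14, 3.14, 3.14].

INTERFACE

Orientations are given as a rotation vector (axis times angle).
In Python, from bench import bot gives the robot as it stands.
- The arm moves only by the shell command python3 -m crank 'ROWS' [OPENING] [FORCE]. ROWS is JSON, a list of rows, each a list of 2 entries, a list of its own where there are three numbers: the shift along the world's x, y, z in mm, then the turn, a rotation vector about the world's x, y, z in rad. In form: [[[x, y, z], [ax, ay, az]], ...]. A call has 1 to 20 rows; each row shifts and turns the commanded pose from where the row before left it; what a row does not reach is not made up. A row lasts 1/10 s, in which the tool goes at most 50 mm and 8.59 degrees, less where a joint would pass 70% of its speed; a pose out of reach is approached as far as the arm can. A call is refused whole if a number of a shift passes 50 or a number of a turn 0.15, either way. A call with a gripper value outside its range is refused whole. OPENING is the opening, from -1 (shut) to 1 (fully open), set as the call begins (- or left out, the last holds). The fingers move at their own pace and stop on an object; FORCE is the grip in N (left out, the last holds). Time passes only in rows, so rows that do not move let the fingers close. It gives the time, the measured TCP pose, the force, the opening and the grip force at its end, in the units of the state.
- bot.get_state(): the state, without advancing time (a new reading comes with each control period).
- bot.get_image(name): name is "side" or "top" or "wrist"; returns (picture, depth): 420x560x3 uint8, red, green, blue; 420x560 float32, m along the optical axis (not along the pixel's ray), 0 where there is no reading.
- bot.camera_info(name): a dict with "fx", "fy", "cx", "cy" (pixels), "k1" (the pictures are not rectified: a ray, as slopes to the right and down, at radius r is drawn at 1 + k1 r^2 times it, then the intrinsics apply), "world_to_cam" (4x4, takes a point from world to camera coordinates); the wrist camera has in their place "hand_eye" (4x4, takes a point from camera to tool coordinates, whose origin is the TCP and whose axes are the flange's). Camera axes: x right, y up, looking along -z (the intrinsics and any distortion apply to the point x, -y, -z); pixel columns grow to the right and rows downward; lengths in m; the calibration is good to about 2 mm. A picture is of the moment at which its call begins: read the wrist's pose just before it. camera_info takes no time and is no camera call.
- bot.hand_in(): hands the job in; it is judged then, once.
Trained networks look in the newest picture that a camera, given by its name, has taken for a name from the list of things; names that differ only in an ending like _2 or _b are one class to them, and where a whole thing is asked for, a point or a joint stands for the part that bears it (a point fixed in the world has none). Each returns a list of dicts, best first, with "p" (0 to 1); they miss things now and then, are a little off and sometimes report something else, mostly with a low value. They report only what shows in the picture. A call takes as long as a camera call.
- bot.cut_out(camera, thing): "mask" (420x560 bool, what is visible of it) and "bbox" ([centre column, centre row, width, height] in pixels, round what is visible of it).
- bot.place_of(camera, thing): "centre" ([column, row] in pixels: a listed point, or the origin of a listed thing).
The state is a dict: "t": time; "joint_pos": joint angles; "joint_vel": joint speeds; "tau": joint torques, N m; "eef_pos": TCP position; "tcp_rot": TCP orientation; "ft_force": force on the tool from outside, world axes, zero at the start; "ft_torque": the same for the moment, N m; "opening": finger opening in m; "gripper_force": force on a finger pad.
Only numpy, scipy, OpenCV 4.12 (cv2) and the standard library are available. Lean on these libraries where they do the work, as an engineer would, in place of code of your own. Each camera call takes 0.05 s, during which the arm holds its last target. There are 200 camera calls.

TASK

Snap all four clips of the storage box down over the rim of its lid, fully home, in opposite-corner order: shut any one clip, then the one diagonally across the lid from it, then the other two in either order. Swing one clip at a time up and over and press it slowly, just until it clicks home, never with more than 40 N on it, and leave the mallet, the dish and the steel block alone.

Things in the scene. Friction and masses are not known exactly. Their poses are not given: they have to be found in the camera images.
- storage_box: white plastic storage box with its white lid on, 186 x 134 mm, lid top 75 mm above the table; held firmly by a rubber mat. Origin: centre of its underside; long side along x (front at -x), left at +y, z up. Two grey clips stand open on each long side (+y and -y), near the corners. A 4 mm high bead runs on the lid 42 mm either side of the middle; the clips' noses come down inside it
- seat_front_left (a point): nominal middle of the hinge axis of the front left clip (box x, y = (-0.055, +0.071) m, 83 mm above the table), marked on the box; axes as the box's. The clips hang on slotted, height-adjustable brackets: the true hinge is up to 10 mm higher or lower than this point, differs from clip to clip and is not measured, so feel for it
- clip_front_left (a joint): angle (rad) of the front left clip, a grey flap 34 mm wide along the hinge (box x), 40 mm long from its hinge, 5 mm thick, with a 20 mm nose at its end. 0 = shut: level, pointing inwards over the lid, upper face 8.5 mm above the hinge axis; pi/2 = straight up; 2.0 = stop, leaning outwards. All four clips are alike; pushing the outer face inwards swings it over
- seat_front_right (a point): nominal middle of the hinge axis of the front right clip (box x, y = (-0.055, -0.071) m, 83 mm above the table), marked on the box; axes as the box's. The clips hang on slotted, height-adjustable brackets: the true hinge is up to 10 mm higher or lower than this point, differs from clip to clip and is not measured, so feel for it
- clip_front_right (a joint): angle (rad) of the front right clip, a grey flap 34 mm wide along the hinge (box x), 40 mm long from its hinge, 5 mm thick, with a 20 mm nose at its end. 0 = shut: level, pointing inwards over the lid, upper face 8.5 mm above the hinge axis; pi/2 = straight up; 2.0 = stop, leaning outwards. It swings freely and stays where left down to 0.2 rad
- seat_back_left (a point): nominal middle of the hinge axis of the back left clip (box x, y = (+0.055, +0.071) m, 83 mm above the table), marked on the box; axes as the box's. The clips hang on slotted, height-adjustable brackets: the true hinge is up to 10 mm higher or lower than this point, differs from clip to clip and is not measured, so feel for it
- clip_back_left (a joint): angle (rad) of the back left clip, a grey flap 34 mm wide along the hinge (box x), 40 mm long from its hinge, 5 mm thick, with a 20 mm nose at its end. 0 = shut: level, pointing inwards over the lid, upper face 8.5 mm above the hinge axis; pi/2 = straight up; 2.0 = stop, leaning outwards. From 0.2 to 0.07 rad a sprung catch resists with about 11 N at 30 mm from the hinge
- seat_back_right (a point): nominal middle of the hinge axis of the back right clip (box x, y = (+0.055, -0.071) m, 83 mm above the table), marked on the box; axes as the box's. The clips hang on slotted, height-adjustable brackets: the true hinge is up to 10 mm higher or lower than this point, differs from clip to clip and is not measured, so feel for it
- clip_back_right (a joint): angle (rad) of the back right clip, a grey flap 34 mm wide along the hinge (box x), 40 mm long from its hinge, 5 mm thick, with a 20 mm nose at its end. 0 = shut: level, pointing inwards over the lid, upper face 8.5 mm above the hinge axis; pi/2 = straight up; 2.0 = stop, leaning outwards. Below 0.05 rad it snaps shut onto a hard stop: go slowly, the force rises fast there
- mallet: yellow-headed mallet with a wooden handle, 300 mm long, 48 mm high, lying beside the box; origin on its underside. A bystander: leave it where it is
- dish: small white ceramic dish, 84 mm across, 16 mm high; origin under its centre. A bystander: leave it where it is
- bench_block: square steel block on a round cork pad, 116 mm across, 38 mm high; origin under its centre. A bystander: leave it where it is

How it is judged:
By the outcome, as a careful person would: the job done as asked, in the order asked, and still so for the second after the job is handed in, with the robot touching nothing.
It also fails if it takes over 54 s, if anything falls off the work surface, if the arm or the gripper's body presses on something with over 40 N, if the wrist force passes 120 N, or if a joint passes its speed limit or range.

## Working session

There is one attempt and no reset: what is moved stays moved. The work goes in short steps, Python scripts to look and compute and a shell command to move; the robot and the scene stay as the last step left them, time stands still between calls to the robot, and variables do not carry over. Pictures are saved under pics/ and viewed, at most 10 in all, crops included, and the job is handed in when it is done.

```bash
ls; mkdir -p pics; cat > h.py <<'E'
from bench import bot
import numpy as np, cv2
from scipy.spatial.transform import Rotation as R
def cam2w(name,px,d,st=None):
    c=bot.camera_info(name); K=np.array([[c['fx'],0,c['cx']],[0,c['fy'],c['cy']],[0,0,1.]])
    u=cv2.undistortPoints(np.array([[px]],float),K,np.array([c['k1'],0,0,0.]))[0,0]
    p=np.array([u[0]*d,-u[1]*d,-d,1])
    if name=='wrist':
        T=np.eye(4);T[:3,:3]=R.from_rotvec(st['tcp_rot']).as_matrix();T[:3,3]=st['eef_pos']
        return (T@np.array(c['hand_eye'])@p)[:3]
    return (np.linalg.inv(np.array(c['world_to_cam']))@p)[:3]
def onplane(name,px,z,st=None):
    a=cam2w(name,px,0.2,st);b=cam2w(name,px,1.0,st)
    return a+(b-a)*(z-a[2])/(b[2]-a[2])
E
python3 - <<'E'
from h import *
s=bot.get_state();print(s['t'],s['eef_pos'],s['tcp_rot'],s['ft_force'])
for n in ['top','side']:
    im,d=bot.get_image(n);cv2.imwrite(f'pics/{n}0.png',im[...,::-1]);np.save(f'{n}d.npy',d)
    for t in ['storage_box','seat_front_left','seat_front_right','seat_back_left','seat_back_right','mallet','dish','bench_block']:
        z=.083 if 'seat' in t else 0
        for r in bot.place_of(n,t)[:2]: print(n,t,round(r['p'],2),np.round(r['centre']),onplane(n,r['centre'],z).round(3))
E
```

```text
pics
0.0 [0.2003181  0.51219338 0.40412104] [-5.82174919e-01 -3.08685516e+00  1.71886459e-03] [ 0.71489175  0.42899074 -0.28858604]
top storage_box 0.72 [272. 239.] [0.577 0.075 0.   ]
top seat_front_left 0.87 [240. 253.] [0.524 0.143 0.083]
top seat_front_right 0.61 [299. 255.] [0.53  0.006 0.083]
top seat_back_left 0.63 [237. 208.] [0.629 0.161 0.083]
top seat_back_left 0.39 [273. 237.] [0.568 0.07  0.083]
top seat_back_right 0.72 [297. 206.] [0.646 0.02  0.083]
top mallet 0.78 [177. 215.] [0.62  0.319 0.   ]
top mallet 0.48 [298. 255.] [0.543 0.008 0.   ]
top bench_block 0.91 [288. 164.] [0.776 0.052 0.   ]
side storage_box 0.65 [248. 232.] [0.577 0.088 0.   ]
side seat_front_left 0.26 [286. 224.] [0.639 0.019 0.083]
side seat_front_right 0.68 [234. 238.] [0.535 0.006 0.083]
side seat_back_left 0.76 [263. 177.] [0.625 0.162 0.083]
side seat_back_right 0.61 [289. 225.] [0.645 0.017 0.083]
side mallet 0.93 [244. 158.] [0.612 0.326 0.   ]
side dish 0.75 [256. 324.] [ 0.545 -0.137  0.   ]
side bench_block 0.56 [344. 225.] [0.783 0.063 0.   ]
```

View pics/top0.png

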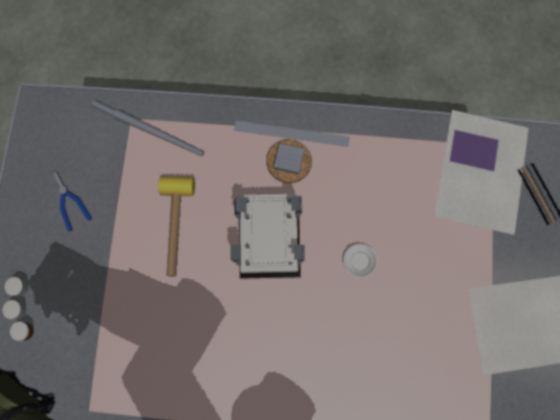

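View pics/side0.png

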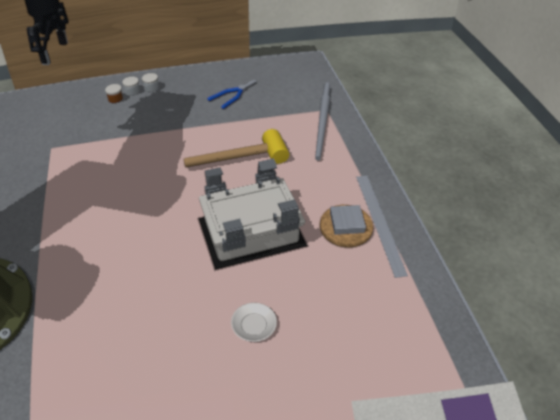

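The top view shows the box at about (270,235). Its four grey clips are open at (240,205), (295,205), (238,253) and (298,253). The mallet is to the left, the dish at (358,260) and the block behind the box at (288,160). The side view agrees. I'll move above the box for a closer wrist view.

```bash
python3 -m crank '[[[27,-39,0],[0,0,-0.1]],[[27,-39,0],[0,0,-0.1]],[[27,-39,0],[0,0,-0.1]],[[27,-39,0],[0,0,-0.1]],[[27,-39,0],[0,0,-0.1]],[[27,-39,0],[0,0,-0.1]],[[27,-39,0],[0,0,-0.1]],[[27,-39,0],[0,0,-0.1]],[[27,-39,0],[0,0,-0.1]],[[27,-39,0],[0,0,-0.1]],[[27,-40,0],[0,0,-0.08]],[[0,0,0],[0,0,0]],[[0,0,0],[0,0,0]]]' -1 40
python3 - <<'E'
from h import *
print(np.round(bot.camera_info('wrist')['hand_eye'],3))
s=bot.get_state();print(s['t'])
im,d=bot.get_image('wrist');cv2.imwrite('pics/w0.png',im[...,::-1]);np.save('wd.npy',d);np.savez('ws.npz',p=s['eef_pos'],r=s['tcp_rot'])
for t in ['storage_box','seat_front_left','seat_front_right','seat_back_left','seat_back_right']:
    z=.083 if 'seat' in t else 0
    for r in bot.place_of('wrist',t)[:3]: print(t,round(r['p'],2),np.round(r['centre']),onplane('wrist',r['centre'],z,s).round(4))
for t in ['clip_front_left','clip_front_right','clip_back_left','clip_back_right']:
    for r in bot.cut_out('wrist',t)[:2]:
        m=r['mask'];print(t,round(r['p'],2),np.round(r['bbox']))
print(bot.get_state()['t'])
E
```

```text
t: 2.2
eef_pos: [0.4976, 0.0815, 0.4044]
tcp_rot: [-2.088, -2.347, 0.001]
ft_force: [-0.7, 0.2, 0.5]
opening: -0.0
gripper_force: 0.0
[[-0.     0.955  0.296  0.076]
 [ 1.     0.     0.     0.   ]
 [ 0.     0.296 -0.955  0.031]
 [ 0.     0.     0.     1.   ]]
2.2
storage_box 0.74 [351. 188.] [ 0.5788  0.0821 -0.    ]
seat_front_right 0.8 [307. 274.] [0.5299 0.0065 0.083 ]
seat_back_left 0.69 [441. 131.] [0.6297 0.1596 0.083 ]
seat_back_right 0.66 [416. 275.] [0.6412 0.017  0.083 ]
clip_front_right 0.85 [321. 282.  31.  32.]
clip_front_right 0.18 [368. 193. 203. 150.]
clip_back_left 0.87 [458. 143.  64.  43.]
clip_back_right 0.88 [433. 289.  57.  38.]
2.7
```

View pics/w0.png

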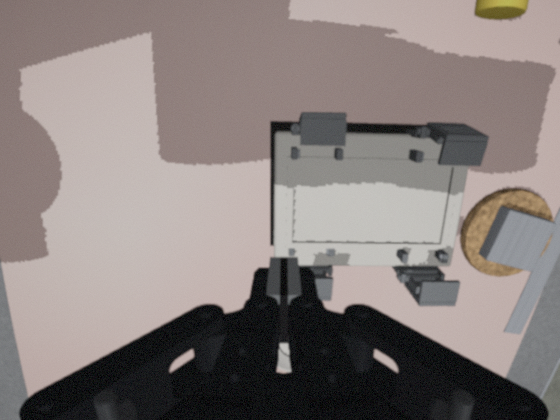

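The wrist view shows the lid at columns 273-465, rows 125-265. The left clips are at (323,128) and (460,143), and the right clips at (320,282) and (435,289), partly hidden by the gripper. Next I'll fit the box pose and clip tops from depth.

```bash
cat > fit.py <<'E'
from h import *
from scipy.optimize import least_squares
def cloud(name,d,s=None):
    v,u=np.nonzero(d>0);c=bot.camera_info(name);K=np.array([[c['fx'],0,c['cx']],[0,c['fy'],c['cy']],[0,0,1.]])
    q=cv2.undistortPoints(np.stack([u,v],1).astype(float)[:,None],K,np.array([c['k1'],0,0,0.]))[:,0];z=d[v,u]
    p=np.stack([q[:,0]*z,-q[:,1]*z,-z,0*z+1],1)
    if name=='wrist':
        T=np.eye(4);T[:3,:3]=R.from_rotvec(s['r']).as_matrix();T[:3,3]=s['p'];M=T@np.array(c['hand_eye'])
    else: M=np.linalg.inv(np.array(c['world_to_cam']))
    return (p@M.T)[:,:3]
S=np.load('ws.npz')
for n,f in [('wrist','wd.npy'),('top','topd.npy'),('side','sided.npy')]:
    P=cloud(n,np.load(f),S)
    P=P[(np.abs(P[:,0]-.582)<.12)&(np.abs(P[:,1]-.082)<.12)]
    L=P[(P[:,2]>.068)&(P[:,2]<.082)]
    r=cv2.minAreaRect((L[:,:2]*1000).astype(np.float32));print(n,len(L),np.median(L[:,2]),r)
    th=np.radians(r[2]); th=th-round(th/(np.pi/2))*np.pi/2
    th=.1; c=np.array([.582,.083]);Rm=np.array([[np.cos(th),np.sin(th)],[-np.sin(th),np.cos(th)]])
    B=(P[:,:2]-c)@Rm.T
    for a,sx in (('F',-1),('B',1)):
        for b,sy in (('L',1),('R',-1)):
            k=(np.abs(B[:,0]-sx*.055)<.03)&(B[:,1]*sy>.06)&(P[:,2]>.09)&(P[:,2]<.15)
            if k.sum()>10:
                Z=P[k,2];t=k.nonzero()[0][Z>np.percentile(Z,60)];print(a+b,k.sum(),'z95',np.percentile(Z,[80,95,99]).round(4),'box xy top',np.median(B[t],0).round(4),'xrange',np.percentile(B[k,0],[3,97]).round(4))
# seat fit
b=np.array([[-55,-71],[55,71],[55,-71],[-55,71]])/1e3;w=np.array([[.530,.0065],[.6285,.160],[.642,.0175],[.524,.143]])
def tr(x): c,s=np.cos(x[2]),np.sin(x[2]);return b@np.array([[c,s],[-s,c]])+x[:2]
r=least_squares(lambda x:(tr(x)-w).ravel(),[.58,.08,.1]);print(r.x,(r.fun*1e3).round(1))
E
python3 fit.py
```

```text
wrist 22782 0.07470632623079143 ((581.4874267578125, 83.24893188476562), (185.649658203125, 150.2501678466797), 5.980786323547363)
FL 1580 z95 [0.1272 0.1281 0.1288] box xy top [-0.0548  0.0664] xrange [-0.0736 -0.0395]
FR 300 z95 [0.1156 0.1162 0.1167] box xy top [-0.0455 -0.0655] xrange [-0.0524 -0.0387]
BL 1449 z95 [0.1285 0.1296 0.1302] box xy top [0.0535 0.0667] xrange [0.0344 0.0696]
BR 1196 z95 [0.1288 0.1294 0.1298] box xy top [ 0.0533 -0.0692] xrange [0.035  0.0722]
top 3924 0.07648912499031524 ((582.00244140625, 82.2036361694336), (187.47340393066406, 143.54026794433594), 6.576732158660889)
FL 191 z95 [0.1297 0.1317 0.1338] box xy top [-0.0571  0.0675] xrange [-0.074  -0.0389]
FR 155 z95 [0.1181 0.1204 0.1219] box xy top [-0.0557 -0.0687] xrange [-0.0714 -0.039 ]
BL 120 z95 [0.1306 0.1331 0.134 ] box xy top [0.0529 0.0653] xrange [0.0328 0.067 ]
BR 146 z95 [0.1314 0.1341 0.1363] box xy top [ 0.0548 -0.071 ] xrange [0.0351 0.0714]
side 3755 0.07657277462523804 ((582.5469970703125, 78.8870849609375), (187.07102966308594, 150.10568237304688), 5.9389824867248535)
FL 330 z95 [0.1287 0.1303 0.1315] box xy top [-0.0562  0.0705] xrange [-0.0727 -0.0377]
FR 325 z95 [0.1168 0.1184 0.1198] box xy top [-0.0553 -0.0694] xrange [-0.0714 -0.0385]
BL 208 z95 [0.1302 0.1315 0.1324] box xy top [0.0549 0.0663] xrange [0.0352 0.0751]
BR 396 z95 [0.1299 0.1315 0.1323] box xy top [ 0.054  -0.0706] xrange [0.036  0.0718]
[0.581125   0.08175    0.09194755] [ 2.9 -0.5  0.9 -2.5  0.4 -1.4 -4.2  4.4]
```

```bash
cat > f2.py <<'E'
import io,contextlib
with contextlib.redirect_stdout(io.StringIO()):
    from fit import *
for n,f in [('wrist','wd.npy'),('side','sided.npy')]:
    P=cloud(n,np.load(f),S);th=.106;c=np.array([.5815,.083]);Rm=np.array([[np.cos(th),np.sin(th)],[-np.sin(th),np.cos(th)]])
    B=(P[:,:2]-c)@Rm.T
    for a,sx in (('F',-1),('B',1)):
        for b,sy in (('L',1),('R',-1)):
            y=B[:,1]*sy*1000
            k=(np.abs(B[:,0]-sx*.055)<.025)&(y>45)&(y<115)&(P[:,2]>.083)&(P[:,2]<.15)
            print(n,a+b,[(int(lo),(np.percentile(P[k&(y>=lo)&(y<lo+4),2],[10,50,90])*1000).round(0).tolist()) for lo in range(46,106,4) if (k&(y>=lo)&(y<lo+4)).sum()>5])
E
python3 f2.py
```

```text
wrist FL [(46, [88.0, 89.0, 90.0]), (50, [88.0, 89.0, 90.0]), (54, [86.0, 88.0, 89.0]), (58, [127.0, 128.0, 129.0]), (62, [126.0, 127.0, 128.0]), (66, [92.0, 127.0, 128.0]), (70, [92.0, 126.0, 127.0]), (74, [125.0, 126.0, 127.0]), (78, [124.0, 125.0, 126.0]), (82, [124.0, 125.0, 126.0])]
wrist FR [(54, [113.0, 114.0, 116.0]), (58, [114.0, 116.0, 117.0]), (62, [115.0, 116.0, 116.0]), (66, [86.0, 115.0, 116.0]), (70, [114.0, 115.0, 116.0]), (74, [114.0, 114.0, 115.0]), (78, [114.0, 114.0, 115.0])]
wrist BL [(46, [91.0, 124.0, 126.0]), (50, [91.0, 125.0, 126.0]), (54, [125.0, 126.0, 127.0]), (58, [126.0, 127.0, 128.0]), (62, [114.0, 128.0, 129.0]), (66, [93.0, 128.0, 130.0]), (70, [93.0, 122.0, 129.0]), (74, [98.0, 107.0, 115.0]), (78, [91.0, 94.0, 96.0])]
wrist BR [(46, [88.0, 91.0, 92.0]), (50, [85.0, 92.0, 128.0]), (54, [125.0, 128.0, 129.0]), (58, [127.0, 128.0, 129.0]), (62, [84.0, 128.0, 129.0]), (66, [85.0, 93.0, 129.0]), (70, [92.0, 123.0, 129.0]), (74, [95.0, 128.0, 129.0]), (78, [107.0, 127.0, 129.0])]
side FL [(46, [84.0, 89.0, 92.0]), (50, [88.0, 90.0, 92.0]), (54, [88.0, 89
[... 213 characters left out ...]
FR [(54, [114.0, 117.0, 118.0]), (58, [115.0, 117.0, 120.0]), (62, [115.0, 117.0, 118.0]), (66, [115.0, 117.0, 118.0]), (70, [114.0, 116.0, 118.0]), (74, [85.0, 107.0, 116.0]), (78, [89.0, 104.0, 116.0]), (82, [106.0, 115.0, 118.0])]
side BL [(46, [87.0, 125.0, 128.0]), (50, [90.0, 126.0, 128.0]), (54, [126.0, 128.0, 130.0]), (58, [127.0, 129.0, 130.0]), (62, [85.0, 120.0, 131.0]), (66, [86.0, 94.0, 131.0]), (70, [86.0, 95.0, 131.0]), (74, [93.0, 96.0, 104.0])]
side BR [(50, [85.0, 91.0, 130.0]), (54, [113.0, 130.0, 132.0]), (58, [129.0, 131.0, 132.0]), (62, [128.0, 130.0, 132.0]), (66, [92.0, 130.0, 132.0]), (70, [86.0, 128.0, 131.0]), (74, [94.0, 113.0, 130.0]), (78, [97.0, 112.0, 126.0])]
```

```bash
python3 - <<'E'
from h import *
th=.106;c=np.array([581.5,83]);Rm=np.array([[np.cos(th),-np.sin(th)],[np.sin(th),np.cos(th)]])
for n,x,s in [('FL',-55,1),('BR',55,-1),('FR',-55,-1),('BL',55,1)]:
    print(n,'out',(c+Rm@[x,s*106]).round(1),'press',(c+Rm@[x,s*46]).round(1))
print('inward unit +y->-y',Rm@[0,-1])
d=np.load('wd.npy');S=np.load('ws.npz');T=np.array(bot.camera_info('wrist')['hand_eye']);
for px in [(275,264),(284,262),(292,264),(284,275),(284,290),(266,275),(303,275)]:
    p=cam2w('wrist',px,d[px[1],px[0]],dict(tcp_rot=np.zeros(3),eef_pos=np.zeros(3)));print(px,p.round(4))
E
```

```text
FL out [515.6 182.6] press [521.9 122.9]
BR out [647.4 -16.6] press [641.1  43.1]
FR out [538.  -28.2] press [531.7  31.4]
BL out [625.  194.2] press [631.3 134.6]
inward unit +y->-y [ 0.10580161 -0.99438726]
(275, 264) [ 0.0112 -0.0035  0.1622]
(284, 262) [0.0114 0.0005 0.1639]
(292, 264) [0.0111 0.0041 0.1624]
(284, 275) [0.0115 0.0005 0.1513]
(284, 290) [0.0116 0.0005 0.1393]
(266, 275) [ 0.0072 -0.0075  0.1593]
(303, 275) [0.0074 0.009  0.1589]
```

```bash
python3 -m crank '[[[6,34,0],[0,0,0]],[[6,34,0],[0,0,0]],[[6,33,0],[0,0,0]],[[0,0,-41],[0,0,0]],[[0,0,-41],[0,0,0]],[[0,0,-41],[0,0,0]],[[0,0,0],[0,0,0]]]'
python3 -m crank '[[[0.7,-7,0],[0,0,0]],[[0.7,-7,0],[0,0,0]],[[0.7,-7,0],[0,0,0]],[[0.7,-7,0],[0,0,0]]]'
python3 -m crank '[[[0.8,-7,0],[0,0,0]],[[0.8,-7,0],[0,0,0]],[[0.8,-7,0],[0,0,0]],[[0,0,0],[0,0,0]]]'
```

```text
t: 3.4
eef_pos: [0.5143, 0.1831, 0.277]
tcp_rot: [-2.083, -2.345, 0.011]
ft_force: [-0.7, -0.3, 0.9]
opening: 0.0002
gripper_force: 0.0
t: 3.8
eef_pos: [0.5185, 0.1545, 0.2834]
tcp_rot: [2.086, 2.347, 0.004]
ft_force: [0.6, 1.7, 2.4]
opening: -0.0
gripper_force: 1.0
t: 4.2
eef_pos: [0.5206, 0.1333, 0.2816]
tcp_rot: [-2.088, -2.348, 0.001]
ft_force: [0.1, 0.1, 0.5]
opening: -0.0006
gripper_force: 0.0
```

```bash
python3 -m crank '[[[0.4,-3.5,-2],[0,0,0]],[[0.4,-3.5,-2],[0,0,0]],[[0.4,-3.5,-2],[0,0,0]],[[0,0,0],[0,0,0]]]'
python3 -m crank '[[[0,0,-1],[0,0,0]],[[0,0,-1],[0,0,0]],[[0,0,0],[0,0,0]]]'
python3 -m crank '[[[0,0,-1],[0,0,0]],[[0,0,-1],[0,0,0]],[[0,0,0],[0,0,0]]]'
```

```text
t: 4.6
eef_pos: [0.5217, 0.1234, 0.2753]
tcp_rot: [-2.087, -2.348, 0.001]
ft_force: [0.4, 0.0, 0.2]
opening: 0.0003
gripper_force: 0.0
t: 4.9
eef_pos: [0.5218, 0.1237, 0.2739]
tcp_rot: [2.086, 2.348, 0.0]
ft_force: [-0.1, -2.3, 3.8]
opening: -0.0003
gripper_force: 1.5
t: 5.2
eef_pos: [0.5219, 0.1236, 0.272]
tcp_rot: [2.086, 2.348, 0.001]
ft_force: [0.7, -1.9, 4.0]
opening: -0.0
gripper_force: 1.9
```

```bash
python3 -m crank '[[[0,0,-1],[0,0,0]],[[0,0,-1],[0,0,0]],[[0,0,0],[0,0,0]]]' | grep -E 't:|pos|ft'
python3 -m crank '[[[0,0,-0.5],[0,0,0]],[[0,0,-0.5],[0,0,0]],[[0,0,0],[0,0,0]]]'| grep -E 't:|pos|ft'
python3 -m crank '[[[0,0,-0.5],[0,0,0]],[[0,0,-0.5],[0,0,0]],[[0,0,0],[0,0,0]]]'| grep -E 't:|pos|ft'
```

```text
t: 5.5
eef_pos: [0.5217, 0.1237, 0.2696]
tcp_rot: [-2.087, -2.349, -0.0]
ft_force: [0.4, -0.2, 1.6]
t: 5.8
eef_pos: [0.5216, 0.1238, 0.2684]
tcp_rot: [-2.086, -2.348, 0.001]
ft_force: [-0.2, 1.0, 0.1]
t: 6.1
eef_pos: [0.5217, 0.1238, 0.2682]
tcp_rot: [-2.086, -2.349, -0.0]
ft_force: [-3.3, -0.1, 8.3]
```

```bash
for i in 1; do python3 -m crank '[[[0,0,-0.5],[0,0,0]],[[0,0,0],[0,0,0]]]' | grep -E 't:|pos|ft'; done
python3 -m crank '[[[0,0,-0.5],[0,0,0]],[[0,0,0],[0,0,0]]]' | grep -E 't:|pos|ft'
```

```text
t: 6.3
eef_pos: [0.5216, 0.1238, 0.2681]
tcp_rot: [-2.086, -2.349, -0.0]
ft_force: [-6.4, -0.8, 13.3]
t: 6.5
eef_pos: [0.5217, 0.1238, 0.268]
tcp_rot: [2.086, 2.348, 0.001]
ft_force: [-7.9, -1.7, 18.5]
```

```bash
python3 -m crank '[[[0,0,20],[0,0,0]],[[0,0,45],[0,0,0]],[[31.5,-35,0],[0,0,0]],[[31.5,-35,0],[0,0,0]],[[31.5,-35,0],[0,0,0]],[[31.5,-35,0],[0,0,0]],[[0,0,0],[0,0,0]],[[0,0,-24],[0,0,0]],[[0,0,-23],[0,0,0]],[[0,0,0],[0,0,0]]]' | grep -E 't:|pos|ft'
python3 -m crank '[[[-0.7,7,0],[0,0,0]],[[-0.7,7,0],[0,0,0]],[[-0.7,7,0],[0,0,0]],[[-0.7,7,0],[0,0,0]]]'| grep -E 't:|pos|ft'
python3 -m crank '[[[-0.8,7,0],[0,0,0]],[[-0.8,7,0],[0,0,0]],[[-0.8,7,0],[0,0,0]],[[0,0,0],[0,0,0]]]'| grep -E 't:|pos|ft'
```

```text
t: 7.5
eef_pos: [0.647, -0.016, 0.2812]
tcp_rot: [-2.083, -2.345, 0.005]
ft_force: [-0.4, 0.6, 0.6]
t: 7.9
eef_pos: [0.645, 0.0125, 0.2859]
tcp_rot: [2.085, 2.348, 0.002]
ft_force: [0.6, -1.5, -0.1]
t: 8.3
eef_pos: [0.6424, 0.0338, 0.2846]
tcp_rot: [-2.085, -2.349, -0.0]
ft_force: [0.6, -0.4, -0.3]
```

```bash
python3 -m crank '[[[-0.4,3.3,-2],[0,0,0]],[[-0.4,3.3,-2],[0,0,0]],[[-0.4,3.3,-2],[0,0,0]],[[0,0,0],[0,0,0]]]'| grep -E 't:|pos|ft'
python3 -m crank '[[[0,0,-1],[0,0,0]],[[0,0,-1],[0,0,0]],[[0,0,0],[0,0,0]]]'| grep -E 't:|pos|ft'
python3 -m crank '[[[0,0,-1],[0,0,0]],[[0,0,-1],[0,0,0]],[[0,0,0],[0,0,0]]]'| grep -E 't:|pos|ft'
python3 -m crank '[[[0,0,-1],[0,0,0]],[[0,0,0],[0,0,0]]]'| grep -E 't:|pos|ft'
```

```text
t: 8.7
eef_pos: [0.6412, 0.043, 0.2783]
tcp_rot: [-2.086, -2.348, 0.001]
ft_force: [1.0, 0.2, -0.7]
t: 9.0
eef_pos: [0.6414, 0.0427, 0.2769]
tcp_rot: [2.087, 2.348, 0.001]
ft_force: [-1.6, 0.5, 2.6]
t: 9.3
eef_pos: [0.6413, 0.0429, 0.2754]
tcp_rot: [2.086, 2.349, 0.002]
ft_force: [-3.0, 3.8, 7.9]
t: 9.5
eef_pos: [0.6413, 0.0428, 0.2742]
tcp_rot: [2.086, 2.348, 0.001]
ft_force: [0.2, -0.2, 0.9]
```

```bash
python3 -m crank '[[[0,0,-0.5],[0,0,0]],[[0,0,-0.5],[0,0,0]],[[0,0,0],[0,0,0]]]'| grep -E 't:|pos|ft'
python3 -m crank '[[[0,0,-0.5],[0,0,0]],[[0,0,-0.5],[0,0,0]],[[0,0,0],[0,0,0]]]'| grep -E 't:|pos|ft'
python3 -m crank '[[[0,0,-0.5],[0,0,0]],[[0,0,0],[0,0,0]]]'| grep -E 't:|pos|ft'
```

```text
t: 9.8
eef_pos: [0.6414, 0.0427, 0.2727]
tcp_rot: [-2.087, -2.349, -0.0]
ft_force: [0.4, 2.8, 3.6]
t: 10.1
eef_pos: [0.6413, 0.0425, 0.2712]
tcp_rot: [-2.086, -2.348, 0.001]
ft_force: [0.2, -0.1, 1.1]
t: 10.3
eef_pos: [0.6413, 0.0425, 0.271]
tcp_rot: [-2.087, -2.348, 0.001]
ft_force: [0.5, -0.7, 0.4]
```

```bash
python3 -m crank '[[[0,0,-0.5],[0,0,0]],[[0,0,0],[0,0,0]]]'| grep -E 't:|pos|ft'
python3 -m crank '[[[0,0,-0.5],[0,0,0]],[[0,0,0],[0,0,0]]]'| grep -E 't:|pos|ft'
python3 -m crank '[[[0,0,-0.5],[0,0,0]],[[0,0,0],[0,0,0]]]'| grep -E 't:|pos|ft'
```

```text
t: 10.5
eef_pos: [0.6413, 0.0425, 0.2709]
tcp_rot: [2.087, 2.348, -0.0]
ft_force: [-1.5, -1.8, 4.7]
t: 10.7
eef_pos: [0.6413, 0.0425, 0.2708]
tcp_rot: [2.086, 2.348, 0.0]
ft_force: [-2.6, -0.7, 6.5]
t: 10.9
eef_pos: [0.6413, 0.0426, 0.2707]
tcp_rot: [2.086, 2.348, 0.0]
ft_force: [-5.3, -0.3, 10.9]
```

```bash
python3 -m crank '[[[0,0,-0.5],[0,0,0]],[[0,0,0],[0,0,0]]]'| grep -E 't:|pos|ft'
python3 -m crank '[[[0,0,-0.5],[0,0,0]],[[0,0,0],[0,0,0]]]'| grep -E 't:|pos|ft'
```

```text
t: 11.1
eef_pos: [0.6413, 0.0426, 0.2706]
tcp_rot: [2.086, 2.348, 0.001]
ft_force: [-7.2, -1.8, 15.6]
t: 11.3
eef_pos: [0.6413, 0.0426, 0.2705]
tcp_rot: [2.086, 2.348, 0.001]
ft_force: [-8.8, -0.6, 19.2]
```

```bash
python3 -m crank '[[[0,0,20],[0,0,0]],[[0,0,45],[0,0,0]],[[-34.5,-23.6,0],[0,0,0]],[[-34.5,-23.6,0],[0,0,0]],[[-34.5,-23.6,0],[0,0,0]],[[0,0,0],[0,0,0]],[[0,0,-31],[0,0,0]],[[0,0,-31],[0,0,0]],[[0,0,0],[0,0,0]]]' | grep -E 't:|pos|ft'
python3 -m crank '[[[-0.7,7,0],[0,0,0]],[[-0.7,7,0],[0,0,0]],[[-0.7,7,0],[0,0,0]],[[-0.7,7,0],[0,0,0]]]'| grep -E 't:|pos|ft'
python3 -m crank '[[[-0.8,7,0],[0,0,0]],[[-0.8,7,0],[0,0,0]],[[-0.8,7,0],[0,0,0]],[[0,0,0],[0,0,0]]]'| grep -E 't:|pos|ft'
```

```text
t: 12.2
eef_pos: [0.5373, -0.028, 0.2683]
tcp_rot: [-2.083, -2.345, 0.005]
ft_force: [-0.3, 0.3, 0.3]
t: 12.6
eef_pos: [0.5352, 0.0006, 0.2729]
tcp_rot: [2.085, 2.347, 0.002]
ft_force: [0.6, -1.1, -0.2]
t: 13.0
eef_pos: [0.5325, 0.0217, 0.2716]
tcp_rot: [-2.085, -2.349, 0.0]
ft_force: [0.5, -0.2, -0.0]
```

```bash
python3 -m crank '[[[-0.4,3.3,-2],[0,0,0]],[[-0.4,3.3,-2],[0,0,0]],[[-0.3,3.3,-2],[0,0,0]],[[0,0,0],[0,0,0]]]'| grep -E 't:|pos|ft'
python3 -m crank '[[[0,0,-1],[0,0,0]],[[0,0,-1],[0,0,0]],[[0,0,0],[0,0,0]]]'| grep -E 't:|pos|ft'
python3 -m crank '[[[0,0,-1],[0,0,0]],[[0,0,-1],[0,0,0]],[[0,0,0],[0,0,0]]]'| grep -E 't:|pos|ft'
python3 -m crank '[[[0,0,-1],[0,0,0]],[[0,0,0],[0,0,0]]]'| grep -E 't:|pos|ft'
```

```text
t: 13.4
eef_pos: [0.5314, 0.031, 0.2652]
tcp_rot: [-2.086, -2.348, 0.001]
ft_force: [-0.2, 0.7, -0.2]
t: 13.7
eef_pos: [0.5316, 0.0307, 0.2637]
tcp_rot: [2.087, 2.348, 0.0]
ft_force: [0.0, 0.2, 1.0]
t: 14.0
eef_pos: [0.5316, 0.0308, 0.2619]
tcp_rot: [2.087, 2.349, 0.001]
ft_force: [-0.6, 2.4, 4.4]
t: 14.2
eef_pos: [0.5316, 0.031, 0.2612]
tcp_rot: [-2.086, -2.349, -0.001]
ft_force: [-2.5, 4.5, 9.1]
```

```bash
python3 -m crank '[[[0,0,-1],[0,0,0]],[[0,0,0],[0,0,0]]]'| grep -E 't:|pos|ft'
python3 -m crank '[[[0,0,-0.5],[0,0,0]],[[0,0,-0.5],[0,0,0]],[[0,0,0],[0,0,0]]]'| grep -E 't:|pos|ft'
python3 -m crank '[[[0,0,-0.5],[0,0,0]],[[0,0,-0.5],[0,0,0]],[[0,0,0],[0,0,0]]]'| grep -E 't:|pos|ft'
python3 -m crank '[[[0,0,-0.5],[0,0,0]],[[0,0,0],[0,0,0]]]'| grep -E 't:|pos|ft'
```

```text
t: 14.4
eef_pos: [0.5315, 0.0309, 0.2599]
tcp_rot: [2.086, 2.349, 0.001]
ft_force: [0.0, -0.3, -0.3]
t: 14.7
eef_pos: [0.5315, 0.0307, 0.2586]
tcp_rot: [-2.087, -2.348, -0.0]
ft_force: [-0.5, 2.2, 2.1]
t: 15.0
eef_pos: [0.5315, 0.0306, 0.2574]
tcp_rot: [-2.087, -2.348, 0.001]
ft_force: [0.3, 1.4, 0.2]
t: 15.2
eef_pos: [0.5315, 0.0306, 0.2571]
tcp_rot: [-2.087, -2.348, 0.0]
ft_force: [-0.4, 0.4, 0.2]
```

```bash
python3 -m crank '[[[0,0,-0.5],[0,0,0]],[[0,0,0],[0,0,0]]]'| grep -E 't:|pos|ft'
python3 -m crank '[[[0,0,-0.5],[0,0,0]],[[0,0,0],[0,0,0]]]'| grep -E 't:|pos|ft'
python3 -m crank '[[[0,0,-0.5],[0,0,0]],[[0,0,0],[0,0,0]]]'| grep -E 't:|pos|ft'
python3 -m crank '[[[0,0,-0.5],[0,0,0]],[[0,0,0],[0,0,0]]]'| grep -E 't:|pos|ft'
```

```text
t: 15.4
eef_pos: [0.5315, 0.0307, 0.257]
tcp_rot: [2.086, 2.348, 0.0]
ft_force: [-3.4, -0.2, 4.9]
t: 15.6
eef_pos: [0.5315, 0.0307, 0.2569]
tcp_rot: [2.086, 2.348, 0.0]
ft_force: [-4.4, -0.2, 11.0]
t: 15.8
eef_pos: [0.5316, 0.0307, 0.2567]
tcp_rot: [2.086, 2.348, 0.001]
ft_force: [-5.9, -0.0, 13.4]
t: 16.0
eef_pos: [0.5316, 0.0308, 0.2566]
tcp_rot: [2.086, 2.348, 0.001]
ft_force: [-8.8, -0.3, 19.7]
```

```bash
python3 -m crank '[[[0,0,25],[0,0,0]],[[0,0,50],[0,0,0]],[[23.4,40.9,0],[0,0,0]],[[23.4,40.9,0],[0,0,0]],[[23.4,40.9,0],[0,0,0]],[[23.3,40.7,0],[0,0,0]],[[0,0,0],[0,0,0]],[[0,0,-23],[0,0,0]],[[0,0,-22],[0,0,0]],[[0,0,0],[0,0,0]]]' | grep -E 't:|pos|ft'
python3 -m crank '[[[0.7,-7,0],[0,0,0]],[[0.7,-7,0],[0,0,0]],[[0.7,-7,0],[0,0,0]],[[0.7,-7,0],[0,0,0]]]'| grep -E 't:|pos|ft'
python3 -m crank '[[[0.8,-7,0],[0,0,0]],[[0.8,-7,0],[0,0,0]],[[0.8,-7,0],[0,0,0]],[[0,0,0],[0,0,0]]]'| grep -E 't:|pos|ft'
```

```text
t: 17.0
eef_pos: [0.6244, 0.1937, 0.2819]
tcp_rot: [-2.085, -2.346, 0.007]
ft_force: [-0.3, 0.8, -1.1]
t: 17.4
eef_pos: [0.628, 0.1653, 0.2863]
tcp_rot: [2.086, 2.348, 0.002]
ft_force: [0.1, 1.4, -1.1]
t: 17.8
eef_pos: [0.6304, 0.1441, 0.2851]
tcp_rot: [2.088, 2.347, -0.0]
ft_force: [0.6, -1.1, -0.0]
```

Tip at about 112 mm, and I expect this clip to shut near 97.5 mm.

```bash
python3 -m crank '[[[0.3,-3.2,-2],[0,0,0]],[[0.3,-3.2,-2],[0,0,0]],[[0.3,-3.1,-2],[0,0,0]],[[0,0,0],[0,0,0]]]'| grep -E 't:|pos|ft'
python3 -m crank '[[[0,0,-1],[0,0,0]],[[0,0,-1],[0,0,0]],[[0,0,0],[0,0,0]]]'| grep -E 't:|pos|ft'
python3 -m crank '[[[0,0,-1],[0,0,0]],[[0,0,-1],[0,0,0]],[[0,0,0],[0,0,0]]]'| grep -E 't:|pos|ft'
python3 -m crank '[[[0,0,-1],[0,0,0]],[[0,0,0],[0,0,0]]]'| grep -E 't:|pos|ft'
```

```text
t: 18.2
eef_pos: [0.6311, 0.1353, 0.2787]
tcp_rot: [-2.087, -2.348, 0.001]
ft_force: [1.1, -0.5, -0.5]
t: 18.5
eef_pos: [0.6312, 0.1356, 0.2773]
tcp_rot: [2.086, 2.348, 0.0]
ft_force: [-0.4, -1.2, 1.5]
t: 18.8
eef_pos: [0.6313, 0.1354, 0.2758]
tcp_rot: [2.086, 2.348, 0.001]
ft_force: [0.0, -2.7, 5.4]
t: 19.0
eef_pos: [0.6313, 0.1353, 0.2749]
tcp_rot: [2.086, 2.347, 0.001]
ft_force: [-0.2, -3.1, 6.0]
```

```bash
python3 -m crank '[[[0,0,-1],[0,0,0]],[[0,0,0],[0,0,0]]]'| grep -E 't:|pos|ft'
python3 -m crank '[[[0,0,-0.5],[0,0,0]],[[0,0,-0.5],[0,0,0]],[[0,0,0],[0,0,0]]]'| grep -E 't:|pos|ft'
python3 -m crank '[[[0,0,-0.5],[0,0,0]],[[0,0,-0.5],[0,0,0]],[[0,0,0],[0,0,0]]]'| grep -E 't:|pos|ft'
python3 -m crank '[[[0,0,-0.5],[0,0,0]],[[0,0,0],[0,0,0]]]'| grep -E 't:|pos|ft'
```

```text
t: 19.2
eef_pos: [0.6314, 0.1352, 0.2743]
tcp_rot: [2.086, 2.347, 0.001]
ft_force: [-0.6, -5.2, 8.5]
t: 19.5
eef_pos: [0.6312, 0.1355, 0.2723]
tcp_rot: [2.086, 2.348, 0.001]
ft_force: [1.1, -2.7, 3.3]
t: 19.8
eef_pos: [0.631, 0.1357, 0.2711]
tcp_rot: [-2.086, -2.348, 0.0]
ft_force: [0.1, -0.6, 3.3]
t: 20.0
eef_pos: [0.631, 0.1357, 0.271]
tcp_rot: [-2.086, -2.349, -0.0]
ft_force: [-2.7, -1.4, 7.1]
```

```bash
python3 -m crank '[[[0,0,-0.5],[0,0,0]],[[0,0,0],[0,0,0]]]'| grep -E 't:|pos|ft'
python3 -m crank '[[[0,0,-0.5],[0,0,0]],[[0,0,0],[0,0,0]]]'| grep -E 't:|pos|ft'
python3 -m crank '[[[0,0,-0.3],[0,0,0]],[[0,0,0],[0,0,0]]]'| grep -E 't:|pos|ft'
python3 -m crank '[[[0,0,20],[0,0,0]],[[0,0,40],[0,0,0]],[[0,0,40],[0,0,0]],[[-30,-30,30],[0,0,0]],[[-40,-20,0],[0,0,0]],[[-40,-10,0],[0,0,0]],[[0,0,0],[0,0,0]],[[0,0,0],[0,0,0]]]' | grep -E 't:|pos|ft'
python3 - <<'E'
from h import *
s=bot.get_state()
im,d=bot.get_image('wrist');cv2.imwrite('pics/w1.png',im[...,::-1]);np.save('wd.npy',d);np.savez('ws.npz',p=s['eef_pos'],r=s['tcp_rot'])
im,d=bot.get_image('side');cv2.imwrite('pics/s1.png',cv2.resize(im[140:290,170:400,::-1],None,fx=3,fy=3,interpolation=2));np.save('sided.npy',d)
E
sed -i 's/y>45/y>20/;s/range(46/range(22/' f2.py; python3 f2.py
```

```text
t: 20.2
eef_pos: [0.6311, 0.1357, 0.2709]
tcp_rot: [-2.087, -2.349, -0.0]
ft_force: [-4.6, -1.5, 10.0]
t: 20.4
eef_pos: [0.6311, 0.1357, 0.2709]
tcp_rot: [2.086, 2.349, 0.001]
ft_force: [-5.3, -0.4, 13.2]
t: 20.6
eef_pos: [0.6311, 0.1357, 0.2708]
tcp_rot: [2.086, 2.348, 0.001]
ft_force: [-7.5, -2.3, 15.7]
t: 21.4
eef_pos: [0.522, 0.0768, 0.3986]
tcp_rot: [2.087, 2.348, 0.001]
ft_force: [0.7, 0.5, -0.1]
wrist FL [(30, [93.0, 94.0, 95.0]), (34, [93.0, 94.0, 95.0]), (38, [94.0, 95.0, 96.0]), (42, [93.0, 94.0, 95.0]), (46, [89.0, 94.0, 95.0]), (50, [89.0, 94.0, 95.0]), (54, [94.0, 95.0, 96.0]), (58, [94.0, 95.0, 96.0]), (62, [93.0, 95.0, 96.0]), (66, [91.0, 94.0, 95.0]), (70, [89.0, 91.0, 95.0]), (74, [87.0, 89.0, 91.0])]
wrist FR [(26, [83.0, 84.0, 84.0]), (30, [83.0, 84.0, 84.0]), (34, [83.0, 84.0, 84.0]), (38, [83.0, 84.0, 84.0]), (42, [83.0, 84.0, 84.0]), (46, [83.0, 83.0, 84.0]), (50, [83.0, 84.0, 84.0]), (54, [83.0, 84.0, 84.0]), (58, [83.0, 83.0, 84.0]), (62, [83.0, 83.0, 84.0])]
wrist BL [(30, [95.0, 97.0, 98.0]), (34, [96.0, 97.0, 98.0]), (38, [96.0, 97.0, 98.0]), (42, [92.0, 97
[... 1064 characters left out ...]
, 85.0, 87.0]), (62, [84.0, 85.0, 86.0]), (66, [84.0, 85.0, 87.0])]
side BL [(30, [85.0, 92.0, 99.0]), (34, [88.0, 97.0, 100.0]), (38, [98.0, 99.0, 100.0]), (42, [88.0, 98.0, 100.0]), (46, [91.0, 98.0, 100.0]), (50, [94.0, 98.0, 100.0]), (54, [97.0, 99.0, 100.0]), (58, [99.0, 99.0, 101.0]), (62, [94.0, 98.0, 100.0]), (66, [86.0, 97.0, 100.0]), (70, [89.0, 98.0, 99.0])]
side BR [(30, [97.0, 98.0, 99.0]), (34, [96.0, 98.0, 100.0]), (38, [97.0, 98.0, 101.0]), (42, [94.0, 98.0, 101.0]), (46, [93.0, 98.0, 100.0]), (50, [88.0, 97.0, 99.0]), (54, [97.0, 99.0, 100.0]), (58, [96.0, 98.0, 100.0]), (62, [96.0, 98.0, 100.0]), (66, [91.0, 96.0, 100.0]), (70, [86.0, 92.0, 96.0]), (74, [86.0, 92.0, 95.0])]
```

View pics/s1.png

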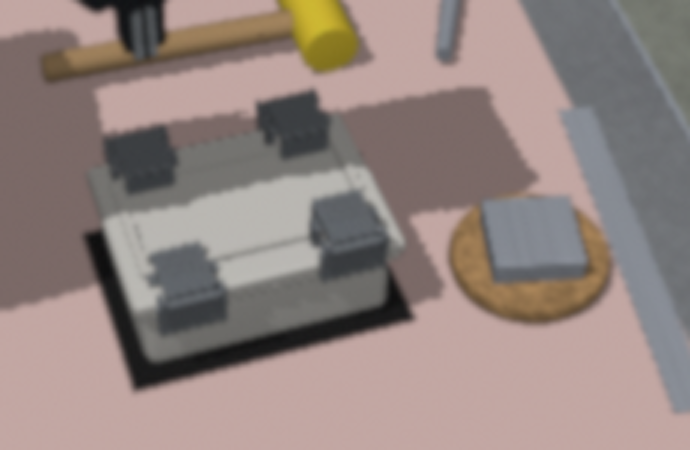

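View pics/w1.png

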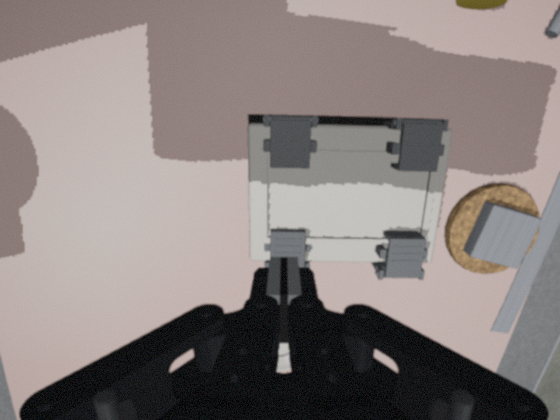

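All four clips lie level over the lid: flat tops in depth to within about 1 mm, at (140,158), (293,122), (185,285) and (348,232) in the side crop. The mallet and block haven't moved. The arm is clear, so I'm handing in.

```bash
python3 -c "
from bench import bot
print(bot.hand_in())"
```

```text
the job is handed in; nothing more can be done
None
```

I shut all four clips against their stops in the order front left, back right, front right, back left, and handed the job in at about 21 s. The highest wrist-force reading was about 22 N, the arm ended clear of everything, and the mallet, dish and block were left alone.

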